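Index the mitre guide one hole

TASK

Set the mitre guide on the bench to its next angle: hook the fingertips through the red pull ring, lift the spring pin out of its hole, swing the green arm one hole over to the hole marked by the yellow disc, and let the pin spring fully home there. Use only the tips as a hook, gently: do not pinch the ring, and pick up nothing. Leave the grease can, the bearing and the tape measure where they stand, and finish clear of the guide.

Things in the scene. Friction and masses are not known exactly. Their poses are not given: they have to be found in the camera images.
- mitre_guide: Dark steel plate 225 x 208 x 18 mm bolted to the bench, five 13 mm holes on a 150 mm radius about the arm's pivot, 17 degrees (0.297 rad, 44 mm) apart. Origin: on the pivot axis at bench level, z up, x from the middle hole (at x = -150 mm) to the pivot, away from the robot. Plate spans x -195 to +30 mm, y +-104 mm; corner bolt heads 8 mm high.
- swing_arm (a joint): Angle of the green arm, rad. 0 = pin in the middle hole (the start); positive is counter-clockwise from above: the outer end goes toward the guide's -y (robot's right). Holes at -0.593, -0.297, 0, 0.297, 0.593; ends +-0.629. With the pin up it swings with about 1 N at the ring and stays where left. 32 mm wide, 163 mm long from the pivot, top 36 mm above the bench.
- index_pin (a joint): Height of the vertical spring pin (10 mm, rounded tip) above home, m. 0 = fully home in a hole; about 0.012 = tip just clear of the plate, or resting on it between holes; 0.024 = upper stop. Spring 4 to 8 N downward. It slides only up and down in the arm's end, 150 mm from the pivot. Let go within about 3 mm of a hole's middle it drops home by itself. Its housing: 32 mm across, top 60 mm high.
- pull_ring (a point): Centre of the red pull ring fixed on the pin's top: 7 mm bar, inside diameter 54 mm. Pin home: centre 90 mm above the bench, 20 mm from the pin axis toward the pivot; it rises with the pin and turns with the arm. It stands across the arm, top leaning 42 degrees toward the pivot. Shut fingers tilted 30 to 45 degrees from straight down, pointing along the arm toward the pivot, pass through it.
- fence_top (a point): Middle of the top of the aluminium fence on the arm, 53 mm above the bench, 59 mm from the pivot; the fence is 48 mm long along the arm and 10 mm wide. Keep the tips above it: with the pin home, tips tilted so can reach about 35 mm past the centre of the ring before they come near the arm; with less than 20 mm the ring may slip off them as they rise.
- pointer (a point): Point on the arm's centre line ahead of its outer end, 181 mm from the pivot, 21 mm above the bench: it stands over a marker disc when the arm is at that hole.
- marker_yellow: Yellow disc 16 mm across, 3 mm thick, fixed on the plate 181 mm from the pivot, just outside the hole wanted; that hole is one to the left or one to the right of the middle hole. Origin: centre of its underside.
- marker_white: White disc of the same size, left from the last job, outside the other neighbouring hole. Not wanted.
- can_grease: Grey metal can with black cap, 75 mm across, 78 mm high, standing loose right of the guide. Origin: centre of its underside. Leave alone.
- bearing_big: Ball bearing 62 mm across, 16 mm high, lying loose left of the guide's front. Origin: centre of its underside. Leave alone.
- tape_measure: Yellow tape measure 36 x 80 x 60 mm standing loose left of the pivot. Origin: centre of its underside. Leave alone.

How it is judged:
On the way, in this order (a step that is already met when the one before it is completed fails the run):
1. the fingers lift the pin clear of the plate by its ring while the arm is still at the middle hole (value of joint index_pin above 0.0115 m and value of joint swing_arm between -0.06 and 0.06 rad and contact force between the fingers and index_pin above 0.5 N), for 0.1 s.
2. the pin is home in the hole marked by the yellow disc (horizontal distance between pointer and marker_yellow below 0.005 m and value of joint index_pin below 0.0025 m), for 0.2 s.
At the end, for the whole second after the job is handed in: The arm stands at the hole marked yellow (pointer within 5 mm of the yellow disc's centre), the pin is home (within 2.5 mm), the arm is at rest, and the can, bearing and tape measure are within 20 mm of where they stood (all of step 2 and velocity of joint swing_arm between -0.02 and 0.02 rad/s and distance of each of can_grease, bearing_big, tape_measure from where it was at the start of the episode below 0.02 m); the robot touches nothing.
It fails at once if the ring is pinched or forced (more than 36 N between the fingers and the pin with its ring) (contact force between the fingers and index_pin above 36 N).
It fails at once if the can, the bearing or the tape measure is moved by more than 20 mm or lifted (distance of any of can_grease, bearing_big, tape_measure from where it was at the start of the episode above 0.02 m).
It also fails if it takes over 48 s, if anything falls off the work surface, if the arm or the gripper's body presses on something with over 40 N, if the wrist force passes 120 N, or if a joint passes its speed limit or range.

ROBOT

A 7-joint arm with a two-finger parallel gripper is mounted at the origin on a cart in front of the work surface, level with it; the furniture and walls round the work are solid. World frame = base frame: x ahead of the robot, y to its left, z up, the work surface at z = 0. Lengths are in m, angles in rad, forces in N, time in s.
With the tool pointing down it reaches from about 0.4 to 0.85 m from the base axis. Payload 4.5 kg.
Tool frame: the origin (TCP) lies between the finger pads; the fingertips stand 8 mm ahead of it and the grasp point (between the pads) lies 11 mm behind it; z points along the fingers, y is the direction in which the jaws open and shut (so a half turn about z gives the same grasp; the last joint's range is limited). The gripper opens to 85 mm and grips with 20 to 120 N. Pads are 22 mm wide; open, the fingers measure 114 mm over their backs; the gripper's body (76 mm by 85 mm) begins 54 mm behind the grasp point. The pads swing forward as they close: fully open they stand 13 mm farther back than shut.
Start: joints at [1.135, 0.689, -0.195, 1.565, 0.157, 0.902, -0.215], TCP at [0.283, -0.557, 0.239] pointing down, gripper open.
Joint ranges: [-3.01, 3.01], [-0.46, 2.08], [-1.47, 1.51], [0.13, 2.56], [-1, 4.14], [0.04, 2.09], [-2.66, 2.66]. Speed limits (rad/s): [2.57, 2.57, 3.14, 3.14, 3.14, 3.14, 3.14].

INTERFACE

Orientations are given as a 3x3 rotation matrix whose columns are the frame's x, y, z axes.
In Python, from station import manip gives the robot as it stands. Calls block until the motion is done:
- manip.move_to(position, orientation): joint-space move of the TCP to a pose.
- manip.move_straight(position, orientation=None, v=0.15, contact_N=None): straight line of the TCP; orientation=None keeps the orientation; v is the mean speed in m/s. With contact_N (N) it stops when the force on the tool has changed by that much, and returns True; else False.
- manip.goto_joints(angles): joint-space move.
- manip.move_gripper(opening, effort=None): opening from 0.0 (shut) to 1.0 (fully open); effort is the grip in N (None keeps the last); returns when the fingers have stopped.
- manip.sleep(seconds).
- manip.ik(position, orientation): joint angles nearest the present ones, or None.
- manip.capture(name): name is "side" or "top" or "wrist"; returns the picture (480x640x3 uint8, red, green, blue); there is no depth.
- manip.calibration(name): a dict with "K" (3x3 intrinsics, pixels), "k1" (the pictures are not rectified: a ray, as slopes to the right and down, at radius r is drawn at 1 + k1 r^2 times it, then the intrinsics apply), "xyz" and "orientation" of the camera in the world. Camera axes: x right, y up, looking along -z (the intrinsics and any distortion apply to the point x, -y, -z); pixel columns grow to the right and rows downward; lengths in m; the calibration is good to about 2 mm. A picture is of the moment at which its call begins: read the wrist's pose just before it. calibration takes no time and is no camera call; for the wrist camera it gives the pose at the moment of the call.
A pose or a line that the arm cannot do raises manip.IKError and nothing moves.
- manip.sign_off(): hands the job in, once; it reports no verdict.
Readings, each from a call of its own:
- manip.current_time_s(): time.
- manip.current_joint_positions(): joint angles.
- manip.current_joint_vel(): joint speeds.
- manip.current_tau(): joint torques, N m.
- manip.current_ee_pos(): TCP position.
- manip.current_orientation(): TCP orientation.
- manip.current_force(): force on the tool from outside, world axes, zero at the start.
- manip.current_torque(): the same for the moment, N m.
- manip.current_finger_gap(): opening from 0.0 (shut) to 1.0 (fully open).
Only numpy, scipy, OpenCV 4.12 (cv2) and the standard library are available. Lean on these libraries where they do the work, as an engineer would, in place of code of your own. Each camera call takes 0.05 s, during which the arm holds its last target. There are 200 camera calls.

## Working session

There is one attempt and no reset: what is moved stays moved. The work goes in short steps, each a Python script; the robot and the scene stay as the last script left them, time stands still between calls to the robot, and variables do not carry over. Pictures are saved under pics/ and viewed, about 8 in all and at most 12, crops included, and the job is handed in when it is done.

```bash
mkdir -p pics; ls
python3 - <<'E'
from station import manip
import cv2,numpy as np
for n in("top","side"):
    im=manip.capture(n); cv2.imwrite(f"pics/{n}0.png",im[:,:,::-1]); c=manip.calibration(n); print(n,c)
print(manip.current_time_s(), manip.current_orientation())
E
```

```text
pics
top {'K': array([[620.69813286,   0.        , 316.24722153],
       [  0.        , 620.69813286, 232.01635982],
       [  0.        ,   0.        ,   1.        ]]), 'k1': 0.07305981540781459, 'xyz': array([0.51163299, 0.17044256, 1.10984294]), 'orientation': array([[-3.91893998e-03,  9.88984494e-01, -1.47967267e-01],
       [-9.99707773e-01, -3.45038699e-04,  2.41712705e-02],
       [ 2.38539573e-02,  1.48018753e-01,  9.88696838e-01]])}
side {'K': array([[601.83839888,   0.        , 320.55051793],
       [  0.        , 601.83839888, 233.73717431],
       [  0.        ,   0.        ,   1.        ]]), 'k1': 0.05254771449502325, 'xyz': array([ 0.67866889, -0.55008606,  0.5488066 ]), 'orientation': array([[ 0.99960462, -0.00651294,  0.02735311],
       [ 0.02642202,  0.55029991, -0.83454891],
       [-0.00961705,  0.83494167,  0.55025442]])}
0.1 [[ 8.91629740e-01  4.52764466e-01 -8.63383495e-04]
 [ 4.52765271e-01 -8.91628622e-01  1.41750284e-03]
 [-1.28022521e-04 -1.65479775e-03 -9.99998623e-01]]
```

View pics/top0.png

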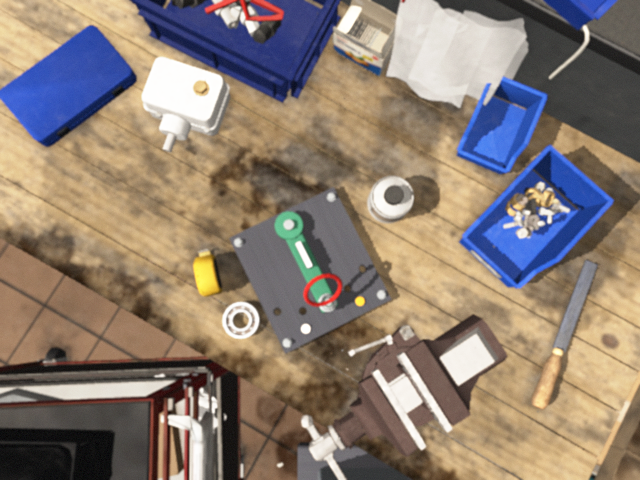

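View pics/side0.png

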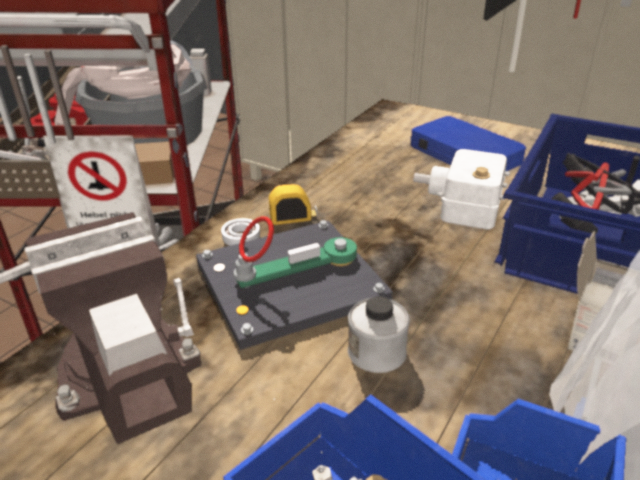

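Top view: pivot at about (289,225), ring at (322,290), yellow disc at (360,301), white disc at (306,328), can at (390,198), bearing at (240,320), tape at (207,272). Yellow is to the robot's right. The side view agrees, with yellow at (242,310) and white at (219,267). The vise stands near the guide at about (410,390).

```bash
cat > h.py <<'E'
import cv2,numpy as np
from station import manip
def ray(c,uv):
    k=np.array([c['k1'],0,0,0,0.])
    p=cv2.undistortPoints(np.array([[uv]],float),c['K'],k)[0,0]
    d=c['orientation']@np.array([p[0],-p[1],-1]); return c['xyz'],d/np.linalg.norm(d)
def onz(c,uv,z):
    o,d=ray(c,uv); return o+d*(z-o[2])/d[2]
def tri(r1,r2):
    A=0;b=0
    for o,d in(r1,r2):
        P=np.eye(3)-np.outer(d,d);A=A+P;b=b+P@o
    x=np.linalg.solve(A,b); return x,[np.linalg.norm((np.eye(3)-np.outer(d,d))@(x-o)) for o,d in(r1,r2)]
def blobs(im,lo,hi,box,mn=20):
    h=cv2.cvtColor(im,cv2.COLOR_RGB2HSV);m=cv2.inRange(h,np.array(lo),np.array(hi))
    k=np.zeros_like(m);x0,y0,x1,y1=box;k[y0:y1,x0:x1]=255;m&=k
    n,l,s,c=cv2.connectedComponentsWithStats(m)
    return [(s[i,4],s[i,:4],c[i],l==i) for i in range(1,n) if s[i,4]>=mn],m
E
python3 - <<'E'
from h import *
boxes={'top':(230,180,390,350),'side':(190,200,400,350)}
R={}
for n in('top','side'):
    c=manip.calibration(n);im=cv2.imread(f'pics/{n}0.png')[:,:,::-1].copy();b=boxes[n]
    for nm,lo,hi,z in(('yellow',(20,130,120),(32,255,255),.021),('white',(0,0,200),(179,40,255),.021),('green',(65,100,40),(90,255,255),.036)):
        for a,bb,ce,l in blobs(im,lo,hi,b)[0]: print(n,nm,a,bb,ce.round(1),onz(c,ce,z).round(4))
    h=[blobs(im,(0,150,80),(8,255,255),b)[1],blobs(im,(172,150,80),(179,255,255),b)[1]]
    m=h[0]|h[1]; n_,l,s,_=cv2.connectedComponentsWithStats(m);i=1+s[1:,4].argmax();m=(l==i).astype(np.uint8)
    ys,xs=np.nonzero(m);print(n,'ring',s[i],cv2.fitEllipse(cv2.convexHull(np.c_[xs,ys].astype(np.int32))))
    e=cv2.fitEllipse(cv2.convexHull(np.c_[xs,ys].astype(np.int32)))[0];R[n]=ray(c,e);print(onz(c,e,.09))
print(tri(R['top'],R['side']))
t=cv2.imread('pics/top0.png')[180:360,190:430];s=cv2.imread('pics/side0.png')[190:350,180:420]
cv2.imwrite('pics/crop.png',np.vstack([cv2.resize(t,(720,330)) if 0 else cv2.resize(t,None,fx=2,fy=2),cv2.resize(s,(480,220))]))
E
```

```text
top yellow 69 [355 297  10   9] [359.6 300.8] [0.5532 0.0686 0.021 ]
top white 571 [368 180  22  40] [379.1 199.3] [0.7339 0.0309 0.021 ]
top white 33 [328 194   6   7] [330.4 196.7] [0.7386 0.1182 0.021 ]
top white 77 [284 219  10  11] [288.  224.3] [0.6885 0.194  0.021 ]
top white 35 [235 239   6   7] [237.3 242. ] [0.6569 0.2831 0.021 ]
top white 189 [295 241  17  27] [303.1 254.1] [0.6352 0.1672 0.021 ]
top white 46 [377 291   8   8] [380.7 294.4] [0.5642 0.0314 0.021 ]
top white 598 [230 302  29  37] [243.2 319.7] [0.5214 0.2707 0.021 ]
top white 39 [320 306  10   6] [324.3 308.4] [0.5402 0.1304 0.021 ]
top white 83 [301 324  10  10] [305.3 328.3] [0.5061 0.1633 0.021 ]
top white 106 [356 335  34  15] [375.8 342.7] [0.4813 0.0417 0.021 ]
top white 45 [283 339   7   8] [286.1 342.7] [0.4819 0.1965 0.021 ]
top green 958 [275 212  47  70] [296.5 241.7] [0.6552 0.1787 0.036 ]
top green 225 [311 280  21  21] [320.2 288.3] [0.5741 0.1378 0.036 ]
top ring [304 273  38  33 385] ((322.5593566894531, 289.5003356933594), (29.489521026611328, 40.61111068725586), 62.730796813964844)
[0.56902
[... 449 characters left out ...]
e white 67 [214 263  11   8] [218.8 266.9] [0.505  0.1601 0.021 ]
side white 378 [351 303  23  32] [361.  319.2] [0.7107 0.0479 0.021 ]
side white 105 [394 305   6  26] [397.  315.2] [0.7584 0.0565 0.021 ]
side white 24 [243 324   7   4] [246.  325.6] [0.5616 0.0333 0.021 ]
side green 271 [321 240  34  21] [336.5 250.9] [0.678  0.1816 0.036 ]
side green 351 [256 260  36  21] [272.7 268.5] [0.5873 0.1368 0.036 ]
side ring [239 217  35  44 424] ((256.30059814453125, 238.5603485107422), (27.863500595092773, 48.40757369995117), 28.39934730529785)
[0.56811711 0.13271718 0.09      ]
(array([0.56841303, 0.13534629, 0.08835983]), [np.float64(0.000713531204486829), np.float64(0.0007135312044872459)])
```

```bash
cat >> h.py <<'E'
Y=np.array([.5526,.0669]);W=np.array([.5056,.1617])
e=(W-Y)/np.linalg.norm(W-Y);PIV=(Y+W)/2+.181*np.cos(.297)*np.array([e[1],-e[0]])
TH0=np.arctan2(-e[0],e[1])
def avec(th): return np.array([np.cos(TH0+th),np.sin(TH0+th),0])
def ring(th,pin=0): return np.r_[PIV,0]-.13*avec(th)+[0,0,.09+pin]
def ori(th,t,s=1):
    a=avec(th);z=np.sin(t)*a-np.cos(t)*np.array([0,0,1]);y=s*np.array([-a[1],a[0],0]);return np.c_[np.cross(y,z),y,z]
def tcp(p,O,past): # tips 'past' beyond point p
    return p+O[:,2]*(past-.008)
E
python3 - <<'E'
from h import *
print(PIV,TH0,ring(0))
ct,cs=manip.calibration('top'),manip.calibration('side')
for u,v in(((374,360),(155,228)),((410,448),(32,255)),((492,352),(130,300))): print(tri(ray(ct,u),ray(cs,v)))
for s in(1,-1):
  for t in(32,38,42):
    for th in(0,.297):
      O=ori(th,np.radians(t),s)
      r=[manip.ik(tcp(ring(th)+[0,0,dz],O,past),O) for past,dz in((30,0),(-60,0),(30,.04))for past in[past/1000]]
      print(s,t,th,[None if q is None else np.round(q,2).tolist() for q in r])
E
```

```text
[0.68416434 0.19117789] 0.46026638773584744 [0.5676929  0.13343361 0.09      ]
(array([0.45859511, 0.06034528, 0.15317567]), [np.float64(0.0007984504981901751), np.float64(0.0007984504981901847)])
(array([0.33126369, 0.00896506, 0.14855728]), [np.float64(0.0011548311383710423), np.float64(0.0011548311383710332)])
(array([ 0.47679599, -0.1084244 ,  0.17999992]), [np.float64(0.004714273833028905), np.float64(0.004714273833028937)])
1 32 0 [[0.41, 1.27, -1.26, 2.25, 2.14, 1.08, -0.03], [0.45, 1.03, -1.25, 2.36, 2.05, 0.94, -0.13], [0.42, 1.15, -1.25, 2.25, 2.06, 1.0, -0.03]]
1 32 0.297 [[0.58, 1.27, -1.25, 2.12, 1.99, 0.78, 0.55], [0.66, 1.06, -1.25, 2.2, 1.84, 0.63, 0.57], [0.58, 1.17, -1.25, 2.12, 1.89, 0.72, 0.57]]
1 38 0 [[0.43, 1.32, -1.26, 2.32, 2.32, 1.16, -0.13], [0.46, 1.09, -1.25, 2.47, 2.26, 1.07, -0.29], [0.43, 1.2, -1.25, 2.32, 2.25, 1.07, -0.15]]
1 38 0.297 [[0.62, 1.31, -1.25, 2.18, 2.19, 0.76, 0.43], [0.72, 1.11, -1.24, 2.27, 2.11, 0.62, 0.39], [0.62, 1.21, -1.25, 2.17, 2.11, 0.69, 0.42]]
1 42 0 [[0.44, 1.36, -1.26, 2.37, 2.43, 1.22, -0.17], [0.45, 1.15, -1.26, 2.53, 2.3
[... 379 characters left out ...]
25, 2.12, 1.99, 0.78, -2.59], [0.66, 1.06, -1.25, 2.2, 1.84, 0.63, -2.57], [0.58, 1.17, -1.25, 2.12, 1.89, 0.72, -2.57]]
-1 38 0 [[0.13, 1.02, -0.62, 2.34, 2.78, 0.83, 2.33], [0.16, 0.84, -0.62, 2.48, 2.79, 0.79, 2.24], [0.13, 0.92, -0.62, 2.34, 2.74, 0.74, 2.32]]
-1 38 0.297 [[0.33, 1.02, -0.62, 2.19, 3.07, 0.45, 2.51], [0.42, 0.85, -0.62, 2.28, 3.22, 0.36, 2.34], [0.33, 0.93, -0.62, 2.19, 3.08, 0.37, 2.44]]
-1 42 0 [[0.14, 1.07, -0.62, 2.38, 2.86, 0.96, 2.29], [0.28, 0.96, -0.83, 2.54, 2.7, 1.0, 2.4], [0.14, 0.96, -0.62, 2.38, 2.84, 0.86, 2.26]]
-1 42 0.297 [[0.36, 1.05, -0.62, 2.22, 3.2, 0.53, 2.43], [0.46, 0.89, -0.62, 2.33, 3.34, 0.47, 2.29], [0.36, 0.96, -0.62, 2.22, 3.22, 0.46, 2.35]]
```

Run:
```python
from h import *
ct,cs=manip.calibration('top'),manip.calibration('side')
for u,v in(((352,352),(181,283)),((408,332),(190,355))): print(tri(ray(ct,u),ray(cs,v)))
t=np.radians(38);O=ori(0,t,-1)
q0=manip.current_joint_positions();print(q0)
manip.move_gripper(0.0,20)
manip.move_straight([.33,-.45,.42])
P=tcp(ring(0)+[0,0,.16],O,-.02)
manip.move_to(P,O)
print(manip.current_time_s(),manip.current_ee_pos(),manip.current_joint_positions().round(2),manip.current_finger_gap())
for n in('top','side'): cv2.imwrite(f'pics/{n}1.png',manip.capture(n)[:,:,::-1])
a=cv2.imread('pics/top1.png')[120:480,180:560];b=cv2.imread('pics/side1.png')[60:420,20:420]
cv2.imwrite('pics/c1.png',np.hstack([a,b]))
```

```text
(array([0.46809221, 0.08563937, 0.04869386]), [np.float64(0.001286326022279299), np.float64(0.0012863260222794005)])
(array([ 0.49899625, -0.01540348,  0.01629556]), [np.float64(0.00032824060100980994), np.float64(0.0003282406010097377)])
[ 1.13483581  0.6898817  -0.19451083  1.56627818  0.1572997   0.9024827
 -0.21507002]
4.7583 [0.55299051 0.12499379 0.27225424] [ 0.19  0.51 -0.61  2.3   2.57  0.3   2.37] 0.002190894058823992
```

View pics/c1.png

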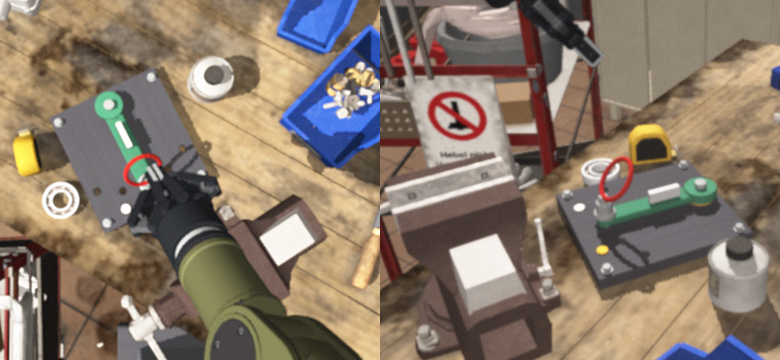

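The robot is clear of the vise and lined up above the ring. The left half shows the tips beside the ring at about (150,172), and the side view shows them high above it. Next I descend outside the ring.

Run:
```python
from h import *
t=np.radians(38);O=ori(0,t,-1)
print(manip.move_straight(tcp(ring(0)+[0,0,0],O,-.02),O,v=.1,contact_N=4))
print(manip.current_time_s(),manip.current_ee_pos(),manip.current_force())
for n in('top','side','wrist'): cv2.imwrite(f'pics/{n}2.png',manip.capture(n)[:,:,::-1])
a=cv2.imread('pics/top2.png')[210:350,230:390];b=cv2.imread('pics/side2.png')[180:320,160:320];c=cv2.imread('pics/wrist2.png')
r=lambda i:cv2.resize(i,(400,350),interpolation=cv2.INTER_CUBIC)
cv2.imwrite('pics/c2.png',np.hstack([r(a),r(b)]))
```

```text
False
6.6083 [0.5524991  0.12583563 0.11264247] [-0.47789111 -0.17733964 -0.0269768 ]
```

View pics/c2.png

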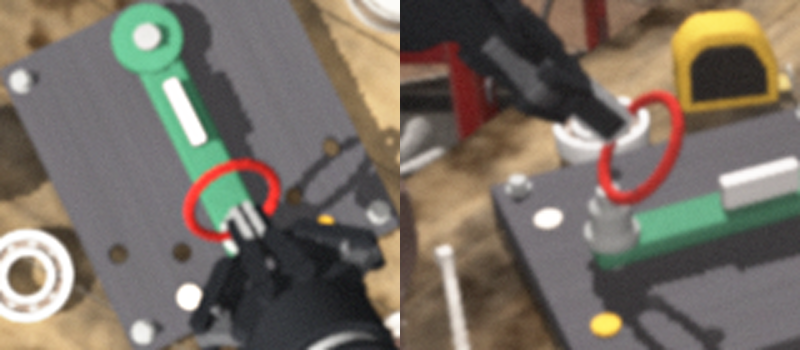

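View pics/wrist2.png

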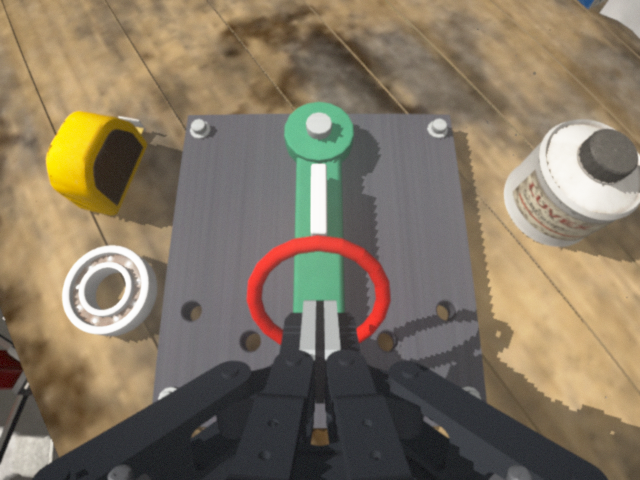

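The tips at (318,310) in the wrist view sit just outside the ring and laterally centred on it (248–390). The arm runs straight ahead of them. Next I insert, raise until contact, then lift.

Run:
```python
from h import *
t=np.radians(38);O=ori(0,t,-1);f=lambda:(round(manip.current_time_s(),2),manip.current_ee_pos().round(4),manip.current_force().round(1))
print(manip.move_straight(tcp(ring(0),O,.032),O,v=.05,contact_N=4),f())
u=np.sin(np.radians(42))*avec(0)+[0,0,np.cos(np.radians(42))]
p=manip.current_ee_pos()
print(manip.move_straight(p+.022*u,O,v=.02,contact_N=2.5),f())
print((manip.current_ee_pos()-p)@u)
for n in('top','side'): cv2.imwrite(f'pics/{n}3.png',manip.capture(n)[:,:,::-1])
a=cv2.imread('pics/top3.png')[210:350,230:390];b=cv2.imread('pics/side3.png')[180:320,180:340]
r=lambda i:cv2.resize(i,(400,350),interpolation=cv2.INTER_CUBIC)
cv2.imwrite('pics/c3.png',np.hstack([r(a),r(b)]))
```

```text
False (7.95, array([0.5808, 0.1399, 0.0713]), array([ 1. , -0.2,  0.5]))
True (8.71, array([0.5892, 0.144 , 0.0818]), array([-0.3,  0.3,  0.4]))
0.014114768855427428
```

View pics/c3.png

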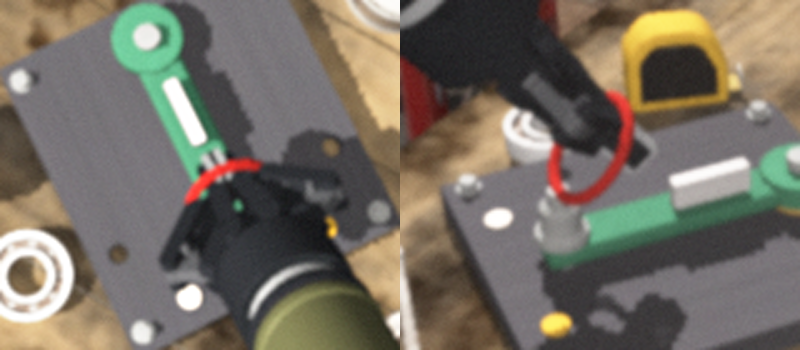

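Hooked: the tips go through the ring, under its top bar. Now the lift, in small steps with the force watched.

```bash
cat >> h.py <<'E'
def redc(n):
    im=manip.capture(n);b={'top':(230,180,390,350),'side':(190,180,400,350)}[n]
    m=blobs(im,(0,150,80),(8,255,255),b)[1]|blobs(im,(172,150,80),(179,255,255),b)[1]
    n_,l,s,_=cv2.connectedComponentsWithStats(m);i=1+s[1:,4].argmax();return s[i]
E
python3 - <<'E'
from h import *
f=lambda:(round(manip.current_time_s(),2),manip.current_ee_pos().round(4),manip.current_force().round(1))
print(redc('side'))
p=manip.current_ee_pos()
for k in range(1,6):
    hit=manip.move_straight(p+[0,0,.004*k],v=.03,contact_N=18)
    print(k,hit,f(),redc('side'))
    if hit: break
manip.sleep(.15)
cv2.imwrite('pics/side4.png',manip.capture('side')[:,:,::-1])
E
```

```text
[239 217  35  44 325]
1 False (9.14, array([0.5881, 0.1435, 0.0847]), array([-1.3,  0.2, -4.1])) [239 216  35  45 338]
2 False (9.47, array([0.5884, 0.1436, 0.0891]), array([-4.4, -1.9, -6. ])) [239 214  34  44 328]
3 False (9.81, array([0.5884, 0.1437, 0.0933]), array([-4.6, -1.3, -6.9])) [239 211  34  45 336]
4 False (10.14, array([0.5885, 0.1437, 0.0974]), array([-5.1, -2.2, -6.8])) [239 209  34  44 334]
5 False (10.47, array([0.5885, 0.1437, 0.1015]), array([-5.8, -1.6, -6.7])) [239 206  34  45 330]
```

The pin is up about 17 mm (ring top rose 11 px in the side view, vertical force 6.7 N). Now I swing about the pivot.

Run:
```python
from h import *
from scipy.spatial.transform import Rotation as Ro
f=lambda:(round(manip.current_time_s(),2),manip.current_ee_pos().round(4),manip.current_force().round(1))
p=manip.current_ee_pos();t=np.radians(38);c=np.r_[PIV,0]
for k in range(1,7):
    th=.297*k/6
    hit=manip.move_straight(c+Ro.from_euler('z',th).apply(p-c),ori(th,t,-1),v=.03,contact_N=15)
    print(k,hit,f())
    if hit: break
print(redc('side'),redc('top'))
for n in('top','side'): cv2.imwrite(f'pics/{n}5.png',manip.capture(n)[:,:,::-1])
a=cv2.imread('pics/top5.png')[210:350,230:390];b=cv2.imread('pics/side5.png')[190:330,180:340]
r=lambda i:cv2.resize(i,(400,350),interpolation=cv2.INTER_CUBIC)
cv2.imwrite('pics/c5.png',np.hstack([r(a),r(b)]))
```

```text
1 False (11.05, array([0.5915, 0.1378, 0.1016]), array([-3.3, -3.8, -7.3]))
2 False (11.38, array([0.5941, 0.1336, 0.1014]), array([-3.3, -3.9, -7.3]))
3 False (11.7, array([0.597 , 0.1295, 0.1014]), array([-2.7, -3.1, -7.1]))
4 False (12.03, array([0.6001, 0.1253, 0.1015]), array([-3.6, -3.8, -7.7]))
5 False (12.35, array([0.6035, 0.1213, 0.1015]), array([-2.9, -3.7, -6.7]))
6 False (12.68, array([0.6071, 0.1174, 0.1015]), array([-2.6, -3.7, -7.4]))
[250 228  41  38 336] [325 258  26  27 149]
```

View pics/c5.png

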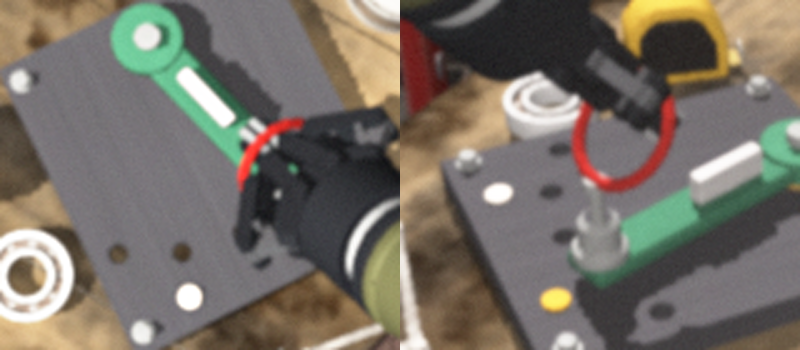

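The arm looks to be near the yellow hole. I measure its angle from the fence top before lowering.

```bash
cat > fence.py <<'E'
from h import *
def ang(im,n):
    b={'top':(285,230,335,275),'side':(280,235,335,262)}[n]
    bl=max(blobs(im,(0,0,190),(179,45,255),b)[0],key=lambda q:q[0])
    p=onz(manip.calibration(n),bl[2],.053)[:2]; v=PIV-p; return np.arctan2(v[1],v[0])-TH0,np.linalg.norm(v),bl[0],bl[1]
E
python3 - <<'E'
from fence import *
for i in(0,5):
  for n in('top','side'): print(i,n,ang(cv2.imread(f'pics/{n}{i}.png')[:,:,::-1].copy(),n))
E
```

```text
0 top (np.float64(-0.03398446081020823), np.float64(0.05782075131746793), np.int32(191), array([295, 241,  17,  27], dtype=int32))
0 side (np.float64(0.022933515821873307), np.float64(0.06126704501455126), np.int32(163), array([288, 243,  31,  12], dtype=int32))
5 top (np.float64(0.27183287107185145), np.float64(0.05796170092647516), np.int32(215), array([301, 237,  23,  24], dtype=int32))
5 side (np.float64(0.30693035263174834), np.float64(0.06134667408233265), np.int32(171), array([296, 247,  28,  15], dtype=int32))
```

The change in angle is 0.306 (top) and 0.284 (side), mean 0.295, so it is over the hole. Now I lower gently.

Run:
```python
from h import *
f=lambda:(round(manip.current_time_s(),2),manip.current_ee_pos().round(4),manip.current_force().round(1))
p=manip.current_ee_pos()
for k in range(1,7):
    manip.move_straight(p-[0,0,.004*k],v=.03); print(k,f(),redc('side'))
for n in('top','side'): cv2.imwrite(f'pics/{n}6.png',manip.capture(n)[:,:,::-1])
a=cv2.imread('pics/top6.png')[210:350,230:390];b=cv2.imread('pics/side6.png')[190:330,180:340]
r=lambda i:cv2.resize(i,(400,350),interpolation=cv2.INTER_CUBIC)
cv2.imwrite('pics/c6.png',np.hstack([r(a),r(b)]))
```

```text
1 (13.16, array([0.6066, 0.1179, 0.0974]), array([-2.8, -4.3, -6.6])) [249 231  41  38 344]
2 (13.49, array([0.6067, 0.1179, 0.0936]), array([-2.4, -3.7, -6. ])) [250 234  41  37 342]
3 (13.82, array([0.6067, 0.1179, 0.0898]), array([-2.9, -4. , -5.7])) [250 237  41  36 336]
4 (14.16, array([0.6067, 0.118 , 0.0858]), array([-3. , -4.7, -5. ])) [250 239  41  37 339]
5 (14.49, array([0.6075, 0.1186, 0.0826]), array([-2.9, -2.8, -2. ])) [250 241  41  36 323]
6 (14.82, array([0.6077, 0.1189, 0.0783]), array([-0.3,  0.4, -0.3])) [250 244  41  33 302]
```

View pics/c6.png

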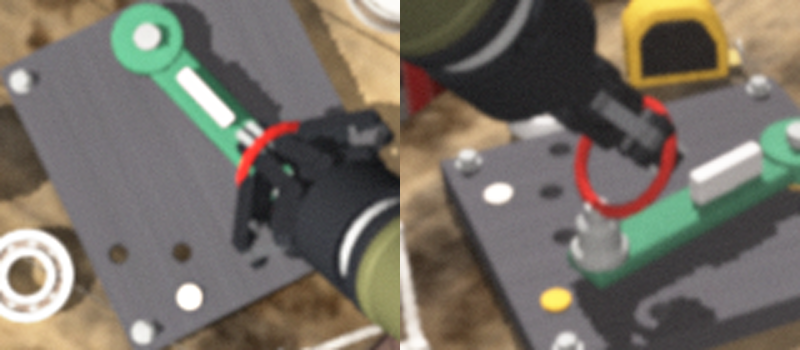

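The ring followed the fingers down and the force dropped to zero at the same height at which it was first picked up, so the pin is home. Now I centre in the ring, back out and rise.

Run:
```python
from fence import *
f=lambda:(round(manip.current_time_s(),2),manip.current_ee_pos().round(4),manip.current_force().round(1))
t=np.radians(38);O=ori(.297,t,-1);R=ring(.297)
print(manip.move_straight(tcp(R,O,.03),O,v=.04,contact_N=5),f())
print(manip.move_straight(tcp(R,O,-.022),O,v=.06,contact_N=5),f())
print(manip.move_straight(tcp(R+[0,0,.2],O,-.022),O,v=.12,contact_N=6),f())
print(manip.move_straight(tcp(R+[-.12,-.15,.25],O,-.022),O,v=.2),f())
manip.sleep(.3)
im={}
for n in('top','side'):
    im[n]=manip.capture(n);cv2.imwrite(f'pics/{n}7.png',im[n][:,:,::-1]);print(n,ang(im[n],n),redc(n))
R_={}
for n in('top','side'):
    b={'top':(230,180,390,350),'side':(190,180,400,350)}[n]
    m=blobs(im[n],(0,150,80),(8,255,255),b)[1]|blobs(im[n],(172,150,80),(179,255,255),b)[1]
    _,l,s,_=cv2.connectedComponentsWithStats(m);ys,xs=np.nonzero(l==1+s[1:,4].argmax())
    R_[n]=ray(manip.calibration(n),cv2.fitEllipse(cv2.convexHull(np.c_[xs,ys].astype(np.int32)))[0])
print('ring',tri(R_['top'],R_['side']),'expected',R)
a=im['top'][180:355,190:390,::-1];b=im['side'][190:365,180:380,::-1]
r=lambda i:cv2.resize(i,(400,350),interpolation=cv2.INTER_CUBIC)
cv2.imwrite('pics/c7.png',np.hstack([r(a),r(b)]))
```

```text
False (15.4, array([0.5993, 0.1108, 0.0724]), array([-0.2,  0.5, -0.4]))
False (16.42, array([0.5764, 0.0893, 0.1135]), array([ 0.1, -0.3, -0.6]))Traceback (most recent call last):
  File "<stdin>", line 6, in <module>
station.IKError: the arm cannot follow that straight line within its joint ranges
```

Run:
```python
from fence import *
f=lambda:(round(manip.current_time_s(),2),manip.current_ee_pos().round(4),manip.current_force().round(1))
t=np.radians(38);O=ori(.297,t,-1);R=ring(.297);P=tcp(R,O,-.022)
for dz,tt in((.2,25),(.15,38),(.12,38),(.08,38)):
    try: print(dz,manip.move_straight(P+[0,0,dz],ori(.297,np.radians(tt),-1),v=.12,contact_N=6),f());break
    except manip.IKError: pass
print(manip.current_joint_positions().round(2))
manip.sleep(.3)
im={};R_={}
for n in('top','side'):
    im[n]=manip.capture(n);cv2.imwrite(f'pics/{n}7.png',im[n][:,:,::-1])
    try: print(n,ang(im[n],n))
    except Exception as e: print(e)
    b={'top':(230,180,390,350),'side':(190,180,400,350)}[n]
    m=blobs(im[n],(0,150,80),(8,255,255),b)[1]|blobs(im[n],(172,150,80),(179,255,255),b)[1]
    _,l,s,_=cv2.connectedComponentsWithStats(m);i=1+s[1:,4].argmax();print(s[i]);ys,xs=np.nonzero(l==i)
    R_[n]=ray(manip.calibration(n),cv2.fitEllipse(cv2.convexHull(np.c_[xs,ys].astype(np.int32)))[0])
print('ring',tri(R_['top'],R_['side']),'expected',R)
a=im['top'][180:355,190:390,::-1];b=im['side'][190:365,180:380,::-1]
r=lambda i:cv2.resize(i,(400,350),interpolation=cv2.INTER_CUBIC)
cv2.imwrite('pics/c7.png',np.hstack([r(a),r(b)]))
```

```text
0.12 False (17.57, array([0.5758, 0.0891, 0.233 ]), array([-0.5, -0. , -0.2]))
[ 0.47  0.68 -0.75  2.18  2.97  0.11  2.47]
top (np.float64(0.26853863369566594), np.float64(0.057553315792443535), np.int32(213), array([301, 237,  23,  24], dtype=int32))
[325 259  35  36 291]
side (np.float64(0.30925606208224404), np.float64(0.06121077506467278), np.int32(161), array([296, 247,  28,  15], dtype=int32))
[250 227  40  50 520]
ring (array([0.59042434, 0.10407231, 0.08859212]), [np.float64(0.0007629587221762566), np.float64(0.0007629587221763526)]) expected [0.58969119 0.10187602 0.09      ]
```

View pics/c7.png

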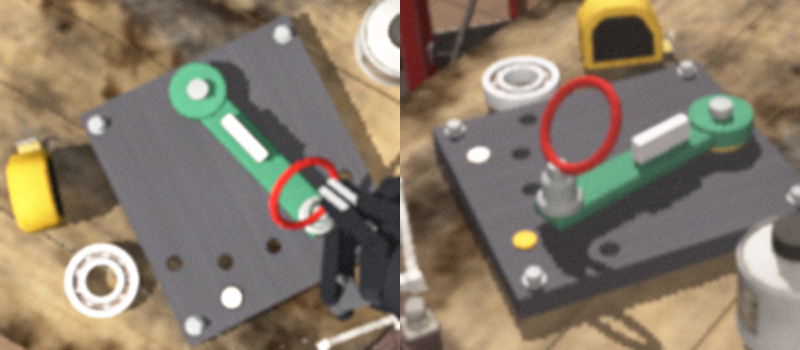

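The ring centre triangulates to z = 88.6 mm, against 88.4 mm at the start with the pin home, and its xy offset is the same small camera bias as then. The gripper is about 120 mm above the guide and touches nothing, so I hand in.

Run:
```python
from station import manip
print(manip.current_time_s(),manip.current_force()); manip.sign_off()
```

```text
17.9667 [ 1.07141322  0.1893587  -0.75110648]
the job is handed in; nothing more can be done
```

The mitre guide is set to the yellow-marked hole, one to the robot's right, and the pin is home there. I handed in at 18.0 s; sign-off gives no verdict.

**What I did:** I put the shut fingertips through the red ring and lifted the pin about 17 mm with roughly 7 N vertical force. I swung the arm 0.297 rad about the pivot and lowered until the force went to zero. I then backed out of the ring and rose about 120 mm above the guide.

**Last checks:**
- **Pin home:** the ring centre measured 88.6 mm high, against 88.4 mm at the start with the pin home.
- **Arm angle:** relative to the start it moved 0.303 rad (top view) and 0.286 rad (side view), mean 0.294 against the wanted 0.297. The two views differ by about 0.017 rad, within their resolution. The ring is about 2 mm from its expected spot, the same offset as before the move.
- **Other objects:** in the last picture the can, bearing and tape measure look unmoved; I did not measure their positions.
- **Contact:** the final force reading was about 1 N, which is noise level.

**One thing that failed:** the planned straight 200 mm rise was refused by the arm's joint ranges, with nothing moved. I rose 120 mm instead and left out the planned sideways retreat.

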